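Change over the battery packs in the charger of the picking cell

TASK

In the three-bay battery charger, the flat pack (one red bar) has only been dropped into its bay and stands proud: push it down until the catch holds it. Push the full pack (four green bars) to make its catch let go and raise it, then lift it out and set it down gently inside the empty grey tote. Leave the pack that is still charging (two amber bars) as it is.

Things in the scene. Friction and masses are not known exactly. Their poses are not given: they have to be found in the camera images.
- charger: Fixed aluminium base plate, 112 x 306 x 12 mm, that carries the three bays side by side at 97 mm pitch along its y, in any order, all turned like it. Origin on the table. Each bay has a sprung lift plate on which its pack merely stands, with a push-push catch (like a click pen) that can hold the plate down.
- flat_pack: The flat battery pack, to be latched: black block 38 x 72 x 80 mm (x, y, z), 0.22-0.36 kg, orange band near the top, one red and three dark bars on top; its uppermost 6 mm is a stepped cap of 30 x 64 mm. Starts upright in its bay, raised. Origin: centre of its underside; z up; x across its broad sides (38 mm), y along its width (72 mm).
- full_pack: The full pack, to be ejected and taken out: same shape and mass, four green bars on top. Starts held down: only the cap and 4 mm of its sides show above the rim. Ejected, 37 mm show (43 mm still in the bay): grip it across x below the cap. Origin: centre of its underside; z up; x across its broad sides (38 mm), y along its width (72 mm).
- full_pack_mid (a point): The middle of the full pack (40 mm above its origin when it stands).
- charging_pack: The pack still charging: same shape, two amber and two dark bars on top. Starts held down by the catch and must stay so. Origin: centre of its underside; z up; x across its broad sides (38 mm), y along its width (72 mm).
- flat_bay: Bay of the flat pack. Grey upright housing, 89 x 94 mm (x, y), open mouth on top 41 x 75 mm (1.5 mm clearance round the pack). Origin: under the centre of the mouth, on the housing's underside, 12 mm above the table; rim 100 mm above the origin. Round the mouth: 8 mm wall at -x, 40 mm electronics level with the rim at +x, 9.5 mm walls at +-y.
- full_bay: Bay of the full pack. Grey upright housing, 89 x 94 mm (x, y), open mouth on top 41 x 75 mm (1.5 mm clearance round the pack). Origin: under the centre of the mouth, on the housing's underside, 12 mm above the table; rim 100 mm above the origin. Round the mouth: 8 mm wall at -x, 40 mm electronics level with the rim at +x, 9.5 mm walls at +-y.
- charging_bay: Bay of the charging pack. Grey upright housing, 89 x 94 mm (x, y), open mouth on top 41 x 75 mm (1.5 mm clearance round the pack). Origin: under the centre of the mouth, on the housing's underside, 12 mm above the table; rim 100 mm above the origin. Round the mouth: 8 mm wall at -x, 40 mm electronics level with the rim at +x, 9.5 mm walls at +-y.
- flat_lift (a joint): Depth (m) of the lift plate under the flat pack. 0: up, pack's top 37 mm above the rim. 0.027: held by the catch, top 10 mm above the rim. 0.0348: hard stop, top 2.6 mm above the rim. Starts up. Pressed to the stop (past 0.0335) and let go, it stays at 0.027; a shorter press springs back up. Takes 2-4 N at the top, 5-12 N near the stop; 15 N means it is on the stop. Press below 50 mm/s.
- full_lift (a joint): Depth (m) of the lift plate under the full pack; same values and forces as flat_lift. Starts held at 0.027. Pressed to the stop (past 0.034) and let go, it springs up to 0 with the pack, following whatever pressed it; after a shorter press it stays held at 0.027. Once up, pressing it to the stop again would latch it again.
- charging_lift (a joint): Depth (m) of the lift plate under the charging pack, same values; starts held at 0.027 and must stay so.
- tote: Empty open grey plastic tote, 300 x 200 x 75 mm outside (x, y, z), walls and floor 4 mm thick, loose on the table, 0.8 kg. Origin at the centre of its underside, inner floor 4 mm above it.

How it is judged:
At the end, for the whole second after the job is handed in: Flat and charging packs: lift plate held (0.0255-0.0305 m), pack on it, within 6 mm of the bay's centre. Full pack's lift plate up (< 3 mm); full pack at rest in the tote (its middle within 135 mm in x and 85 mm in y of the tote's centre, 10-55 mm above its underside) (value of joint flat_lift between 0.0255 and 0.0305 m and z of flat_pack in the frame of flat_bay between 0.025 and 0.034 m and x of flat_pack in the frame of flat_bay between -0.006 and 0.006 m and y of flat_pack in the frame of flat_bay between -0.006 and 0.006 m and value of joint charging_lift between 0.0255 and 0.0305 m and z of charging_pack in the frame of charging_bay between 0.025 and 0.034 m and x of charging_pack in the frame of charging_bay between -0.006 and 0.006 m and y of charging_pack in the frame of charging_bay between -0.006 and 0.006 m and value of joint full_lift below 0.003 m and x of full_pack_mid in the frame of tote between -0.135 and 0.135 m and y of full_pack_mid in the frame of tote between -0.085 and 0.085 m and z of full_pack_mid in the frame of tote between 0.01 and 0.055 m and linear speed of each of full_pack, flat_pack below 0.02 m/s); the robot touches nothing.
It fails at once if the charging pack is pressed or lifted (its lift plate leaves the depth of 0.0245 to 0.0315 m, or the pack rises off it by more than 5 mm) (value of joint charging_lift above 0.0315 m or value of joint charging_lift below 0.0245 m or z of charging_pack in the frame of charging_bay above 0.0345 m).
It fails at once if the full pack is slammed into the tote (contact force over 90 N) (contact force between full_pack and tote above 90 N).
It fails at once if the full pack is dropped into the tote (it touches nothing while over the tote, its middle more than 69 mm above the tote's underside: 25 mm higher than when it stands on the floor) (x of full_pack_mid in the frame of tote between -0.15 and 0.15 m and y of full_pack_mid in the frame of tote between -0.1 and 0.1 m and z of full_pack_mid in the frame of tote above 0.069 m and contact force between full_pack and anything else below 0.1 N).
It also fails if it takes over 64 s, if anything falls off the work surface, if the arm or the gripper's body presses on something with over 40 N, if the wrist force passes 120 N, or if a joint passes its speed limit or range.

ROBOT

A 7-joint arm with a two-finger parallel gripper is mounted at the origin on the work surface. World frame = base frame: x ahead of the robot, y to its left, z up, the work surface at z = 0. Lengths are in m, angles in rad, forces in N, time in s.
With the tool pointing down it reaches from about 0.425 to 0.925 m from the base axis. Payload 6.8 kg.
Tool frame: the origin (TCP) lies at the very end of the fingers, on their centre line; the grasp point (between the pads) lies 19 mm behind it; z points along the fingers, y is the direction in which the jaws open and shut (so a half turn about z gives the same grasp; the last joint's range is limited). The gripper opens to 85 mm and grips with 20 to 120 N. Pads are 22 mm wide; open, the fingers measure 114 mm over their backs; the gripper's body (76 mm by 85 mm) begins 54 mm behind the grasp point. The pads swing forward as they close: fully open they stand 13 mm farther back than shut.
Start: joints at [-1.281, 0.477, 0.022, 1.555, -0.011, 1.109, -0.083], TCP at [0.261, 0.622, 0.231] pointing down, gripper open.
Joint ranges: [-2.96, 2.96], [-0.34, 2.1], [-1.41, 1.46], [0.24, 2.44], [-1.37, 4.51], [0.17, 1.92], [-2.96, 2.96]. Speed limits (rad/s): [2.39, 2.39, 3.14, 3.14, 3.14, 3.14, 3.14].

INTERFACE

Orientations are given as a rotation vector (axis times angle).
In Python, from bench import monitor, viewer, job gives the robot as it stands. The module is installed in compiled form; this text tells all that it offers.
- The arm moves only by the tool drive_tool, never from a script. Its argument "commands" is a list of rows, each an object with "linear": the shift along the tool's x, y, z in m, a list of three; "dr": the turn, a rotation vector about the tool's x, y, z in degrees, a list of three; "jaw": the closure, from 0 (fully open) to 1 (shut). A call has 1 to 8 rows; each row shifts and turns the pose as measured when the row begins, along the tool's axes as they then stand; what a row does not reach is not made up. A row lasts 1/8 s, in which the tool goes at most 62.5 mm and 10.7 degrees, less where a joint would pass 70% of its speed; a pose out of reach is approached as far as the arm can. A call is refused whole if a number of a shift passes 0.0625 or a number of a turn 10.7, either way. A call with a gripper value outside its range is refused whole. The fingers move at their own pace and stop on an object; "force" is the grip in N (left out, the last holds). Time passes only in rows, so rows that do not move let the fingers close. It gives the time, the measured TCP pose, the force and the opening at its end, in the units of the state.
- monitor.get_obs(): the state, without advancing time (a new reading comes with each control period).
- viewer.grab_frame(name): name is "side" or "top"; returns the picture (384x512x3 uint8, red, green, blue); there is no depth.
- viewer.calibration(name): a dict with "K" (3x3 intrinsics, pixels), "k1" (the pictures are not rectified: a ray, as slopes to the right and down, at radius r is drawn at 1 + k1 r^2 times it, then the intrinsics apply), "R" (3x3) and "t" (3): a world point X has camera coordinates R X + t. Camera axes: x right, y down, z forward; pixel columns grow to the right and rows downward; lengths in m; the calibration is good to about 2 mm. A picture is of the moment at which its call begins. calibration takes no time and is no camera call.
- job.hand_in(): hands the job in, once; it reports no verdict.
The state is a dict: "clock": time; "joints": joint angles; "qvel": joint speeds; "tau": joint torques, N m; "tcp_pos": TCP position; "orientation": TCP orientation; "contact_force": force on the tool from outside, world axes, zero at the start; "moment": the same for the moment, N m; "grip_width": finger opening in m.
Only numpy, scipy, OpenCV 4.12 (cv2) and the standard library are available. Lean on these libraries where they do the work, as an engineer would, in place of code of your own. Each camera call takes 0.05 s, during which the arm holds its last target.

## Working session

There is one attempt and no reset: what is moved stays moved. The work goes in short steps, Python scripts to look and compute and a tool call to move; the robot and the scene stay as the last step left them, time stands still between calls to the robot, and variables do not carry over. Pictures are saved under pics/ and viewed, and the job is handed in when it is done.

Besides the shell and the picture viewer there is one more tool, called after "Emit:" as name(argument=value, ...), one argument or row to a line, values as JSON. drive_tool: Moves the arm, as the interface text tells. Its arguments: {"type":"object","properties":{"commands":{"type":"array"},"force":{"type":"number"}},"required":["commands"]}

```bash
mkdir -p pics
python3 - <<'E'
from bench import monitor, viewer
import cv2
for n in("side","top"):
    im=viewer.grab_frame(n); cv2.imwrite(f"pics/{n}0.png",im[:,:,::-1]); print(n,viewer.calibration(n))
print(monitor.get_obs())
E
```

```text
side {'K': array([[386.32350861,   0.        , 254.24571174],
       [  0.        , 386.32350861, 187.48595596],
       [  0.        ,   0.        ,   1.        ]]), 'k1': -0.11730601249674759, 'R': array([[ 0.86981614, -0.49326787, -0.01032897],
       [-0.3151443 , -0.53936605, -0.78087664],
       [ 0.37961027,  0.68247422, -0.62459985]]), 't': array([-0.44913768,  0.23605534,  0.69143676])}
top {'K': array([[469.0759822 ,   0.        , 251.89718072],
       [  0.        , 469.0759822 , 191.39065094],
       [  0.        ,   0.        ,   1.        ]]), 'k1': 0.008421420229196461, 'R': array([[-0.02189068, -0.9997495 ,  0.00466266],
       [-0.98391554,  0.02071648, -0.17742899],
       [ 0.17728795, -0.00847171, -0.98412256]]), 't': array([0.03485248, 0.54269045, 1.03644735])}
{'clock': 0.1, 'joints': array([-1.28106953,  0.47770108,  0.0223134 ,  1.55634758, -0.01146581,
        1.1092984 , -0.08307827]), 'qvel': array([-1.09918786e-04, -4.32078255e-04,  6.26024842e-04, -8.31909618e-04,
        5.37088558e-04,  1.74031650e-04,  3.50383905e-05]), 'tau': array([ 4.25245293e-03, -5.97763288e+01,  1.61370289e+00, -2.81956422e+01,
        1.28833667e-02,  4.99766786e-03,  2.33734039e-05]), 'tcp_pos': array([0.26130226, 0.62179528, 0.23043546]), 'orientation': array([-6.20626868e-01, -3.07948660e+00,  2.53757299e-03]), 'contact_force': array([ 0.08637621, -0.19343495, -0.12211134]), 'moment': array([ 0.02519303, -0.03239755,  0.01675597]), 'grip_width': 0.08556511680927925}
```

View pics/side0.png

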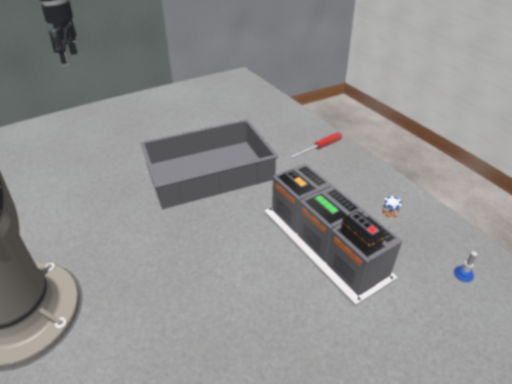

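View pics/top0.png

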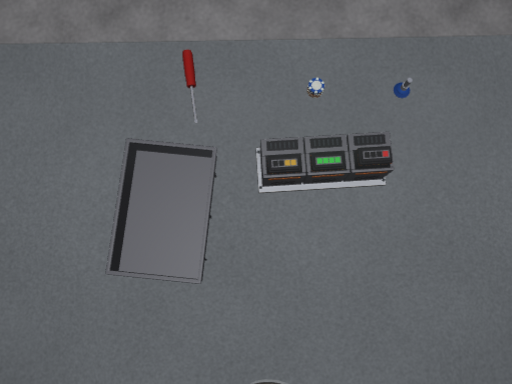

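```bash
cat > h.py <<'E'
import numpy as np, cv2
from bench import viewer, monitor
def ray(n,uv):
    c=viewer.calibration(n); K=c['K']; 
    d=((uv[0]-K[0,2])/K[0,0],(uv[1]-K[1,2])/K[1,1]); r=np.hypot(*d); 
    s=r
    for _ in range(30): s=r/(1+c['k1']*s*s)
    f=s/r if r>0 else 1
    R=c['R']; o=-R.T@c['t']; v=R.T@np.array([d[0]*f,d[1]*f,1]); return o,v
def onz(n,uv,z):
    o,v=ray(n,uv); return o+v*(z-o[2])/v[2]
def proj(n,X):
    c=viewer.calibration(n); p=c['R']@np.array(X)+c['t']; a=p[:2]/p[2]; a=a*(1+c['k1']*(a@a)); return c['K'][:2,:2]@a+c['K'][:2,2]
def tri(u1,u2):
    o1,v1=ray('side',u1); o2,v2=ray('top',u2)
    s=np.linalg.lstsq(np.c_[v1,-v2],o2-o1,rcond=None)[0]
    a=o1+s[0]*v1;b=o2+s[1]*v2; return (a+b)/2,np.linalg.norm(a-b)
E
python3 - <<'E'
import cv2
t=cv2.imread('pics/top0.png'); s=cv2.imread('pics/side0.png')
cv2.imwrite('pics/tc.png',cv2.convertScaleAbs(cv2.resize(t[125:200,245:400],None,fx=5,fy=5,interpolation=cv2.INTER_CUBIC),alpha=1.8))
cv2.imwrite('pics/sc.png',cv2.resize(s[155:300,255:405],None,fx=4,fy=4,interpolation=cv2.INTER_CUBIC))
cv2.imwrite('pics/tt.png',cv2.convertScaleAbs(cv2.resize(t[130:290,95:225],None,fx=3.6,fy=3.6,interpolation=cv2.INTER_CUBIC),alpha=1.8))
E
python3 - <<'E'
from h import *
for n in('side','top'):
    im=cv2.imread(f'pics/{n}0.png'); hsv=cv2.cvtColor(im,cv2.COLOR_BGR2HSV)
    for c,lo,hi in(('red',0,6),('amber',12,28),('green',45,75)):
        m=cv2.inRange(hsv,(lo,150,140),(hi,255,255)); k,_,st,ce=cv2.connectedComponentsWithStats(m)
        for i in range(1,k):
            if st[i,4]>5: print(n,c,st[i],ce[i].round(1),[onz(n,ce[i],z).round(4)[:2] for z in(.122,.149)])
E
```

```text
side red [317 134  23  13 114] [328.  139.5] [array([0.7449, 0.0402]), array([0.715 , 0.0068])]
side red [369 227   7   5  26] [371.7 228.8] [array([ 0.624 , -0.2416]), array([ 0.6008, -0.2595])]
side amber [296 178   8   7  28] [299.1 180.6] [array([ 0.5918, -0.0583]), array([ 0.5704, -0.0863])]
side green [331 209   4   2   6] [332.5 209.3] [array([ 0.5956, -0.1639]), array([ 0.574 , -0.1861])]
top red [189  75   3   8  12] [189.8  78.2] [array([0.7916, 0.1577]), array([0.7797, 0.1543])]
top red [383 151   5   5  25] [385. 153.] [array([ 0.6092, -0.2691]), array([ 0.6022, -0.2609])]
top amber [285 160   5   5  19] [287.  162.1] [array([ 0.5933, -0.0541]), array([ 0.5867, -0.0517])]
top amber [291 160   5   5  19] [292.8 162. ] [array([ 0.5932, -0.0667]), array([ 0.5867, -0.064 ])]
top green [336 157   4   5  16] [337.4 159.4] [array([ 0.5969, -0.1643]), array([ 0.5903, -0.159 ])]
top green [318 159   4   4  16] [319.5 160.5] [array([ 0.5954, -0.125 ]), array([ 0.5887, -0.1208])]
top green [324 158   4   5  20] [325.5 160. ] [array([ 0.5962, -0.1382]), array([ 0.5896, -0.1336])]
top green [330 158   4   5  17] [331.3 159.9] [array([ 0.5962, -0.1508]), array([ 0.5896, -0.1459])]
```

View pics/tc.png

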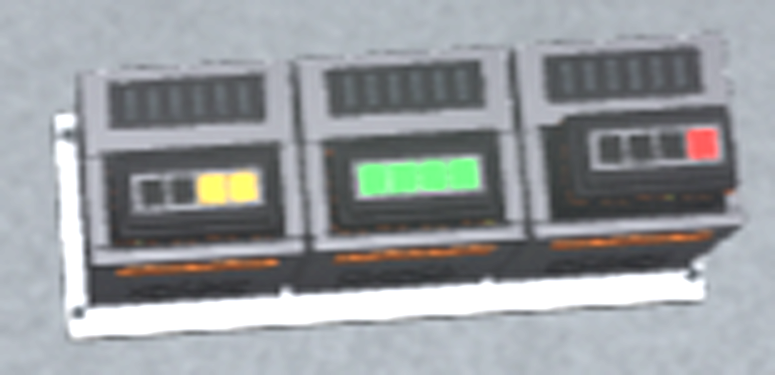

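View pics/sc.png

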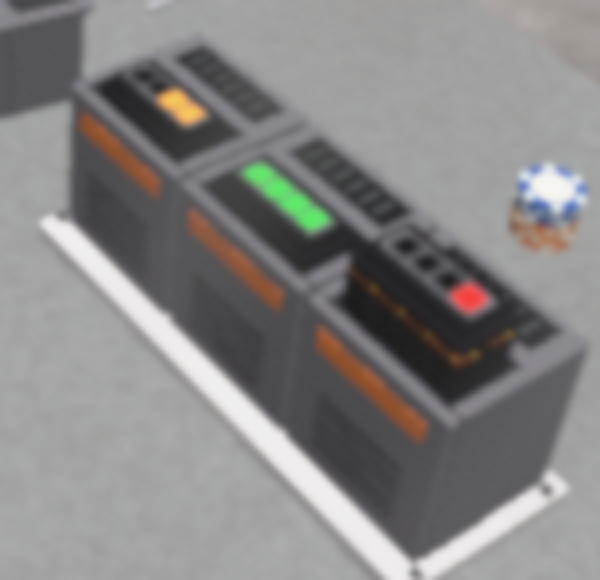

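View pics/tt.png

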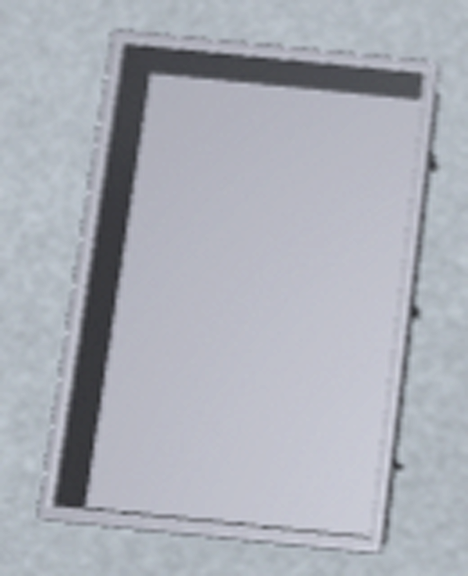

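Run:
```python
from h import *
T=lambda x,y:(245+(x+.5)/5-.5,125+(y+.5)/5-.5)
S=lambda x,y:(255+(x+.5)/4-.5,155+(y+.5)/4-.5)
P=lambda x,y:(95+(x+.5)/3.6-.5,130+(y+.5)/3.6-.5)
p={k:onz('top',T(*v),.112) for k,v in dict(bl=(80,73),br=(728,38),fl=(92,258),fr=(742,228)).items()}
for k in p: print(k,p[k])
print(np.linalg.norm(p['bl']-p['br']),np.linalg.norm(p['fl']-p['fr']),np.linalg.norm(p['bl']-p['fl']),np.linalg.norm(p['br']-p['fr']))
print('base',onz('top',T(72,337),.012),onz('top',T(704,298),.012),onz('top',T(56,115),.012))
print('side rim fl,fr,br',onz('side',S(75,88),.112),onz('side',S(452,420),.112),onz('side',S(585,345),.112), onz('side',S(198,40),.112))
# cap tops
print('charging cap',[onz('top',T(*v),.122)[:2].round(4) for v in((113,155),(273,150),(278,225),(118,232))])
print('full cap',[onz('top',T(*v),.122)[:2].round(4) for v in((335,145),(498,133),(500,208),(340,220))])
print('flat cap',[onz('top',T(*v),.149)[:2].round(4) for v in((567,117),(724,107),(733,180),(580,195))])
q=[onz('top',P(*v),.075)[:2] for v in((113,32),(437,62),(382,551),(40,518))]
q=np.array(q);print('tote',q,q.mean(0),[np.linalg.norm(q[i]-q[i-1]) for i in range(4)])
d=q[1]-q[2]+q[0]-q[3]; print(np.degrees(np.arctan2(d[1],d[0])))
# triangulated bars
print('red',tri((371.7,228.8),(385,153)),'amber',tri((299.1,180.6),(289.9,162)))
g=S(287,198); print('green',tri(g,(328.4,159.95)))
```

```text
bl [0.64914267 0.00184778 0.112     ]
br [ 0.65929291 -0.28713214  0.112     ]
fl [ 0.56512085 -0.00129122  0.112     ]
fr [ 0.57258711 -0.28687581  0.112     ]
0.2891581326352996 0.285682172140573 0.08408044366588385 0.08670617895634371
base [0.54804186 0.00592724 0.012     ] [ 0.56066665 -0.29784892  0.012     ] [0.65789877 0.01101514 0.012     ]
side rim fl,fr,br [ 0.56002414 -0.00852319  0.112     ] [ 0.57545837 -0.28701258  0.112     ] [ 0.65704741 -0.28519735  0.112     ] [ 0.64289694 -0.00534723  0.112     ]
charging cap [array([ 0.6088, -0.0113]), array([ 0.6096, -0.0813]), array([ 0.5759, -0.0821]), array([ 0.5743, -0.0125])]
full cap [array([ 0.6112, -0.1085]), array([ 0.6152, -0.1801]), array([ 0.5815, -0.1791]), array([ 0.5776, -0.1092])]
flat cap [array([ 0.6144, -0.2041]), array([ 0.6174, -0.2714]), array([ 0.5853, -0.2729]), array([ 0.5802, -0.2075])]
tote [[0.6679955  0.30983413]
 [0.64401014 0.10339498]
 [0.33896016 0.13915857]
 [0.36326222 0.34606997]] [0.50355701 0.22461441] [np.float64(0.30688012802125975), np.float64(0.2078278644257593), np.float64(0.3071392608708448), np.float64(0.2083336665800412)]
-6.7339516075782795
red (array([ 0.60124537, -0.26016057,  0.14965853]), np.float64(0.0018118534974804145)) amber (array([ 0.591986  , -0.05974613,  0.12326629]), np.float64(0.002314224747181655))
green (array([ 0.59638544, -0.14468022,  0.12040559]), np.float64(0.0004786585254728428))
```

Emit:
drive_tool(
  commands=[
    {"linear": [0,0,0],"dr": [0,0,9.3],"jaw": 1},
    {"linear": [0,0,0],"dr": [0,0,9.3],"jaw": 1},
    {"linear": [0,0,0],"dr": [0,0,9.3],"jaw": 1},
    {"linear": [0,0,0],"dr": [0,0,9.3],"jaw": 1},
    {"linear": [0,0,0],"dr": [0,0,9.3],"jaw": 1},
    {"linear": [0,0,0],"dr": [0,0,9.3],"jaw": 1},
    {"linear": [0,0,0],"dr": [0,0,9.0],"jaw": 1},
    {"linear": [0,0,0],"dr": [0,0,0],"jaw": 1},
  ],
  force=40,
)

```text
clock: 1.1
tcp_pos: [0.2601, 0.619, 0.2257]
orientation: [2.21, 2.226, -0.015]
contact_force: [-0.4, 0.4, 0.1]
grip_width: -0.0001
```

```bash
cat >> h.py <<'E'
def rel(target,yaw=2.35):
    from scipy.spatial.transform import Rotation as Ro
    s=monitor.get_obs(); R=Ro.from_rotvec(s['orientation']).as_matrix()
    y=np.radians(yaw); Y=np.array([np.cos(y),np.sin(y),0]); Z=np.array([0,0,-1.]); X=np.cross(Y,Z)
    D=R.T@np.c_[X,Y,Z]
    print('t',s['clock'],'tcp',s['tcp_pos'].round(4),'F',s['contact_force'].round(1),'w',round(s['grip_width'],4),'j',s['joints'].round(2))
    print('lin',(R.T@(np.array(target)-s['tcp_pos'])).round(4),'dr',np.degrees(Ro.from_matrix(D).as_rotvec()).round(2))
E
python3 -c "
from h import *
rel((.6,-.241,.2))"
```

```text
t 1.1 tcp [0.2601 0.619  0.2257] F [-0.4  0.4  0.1] w -0.0001 j [-1.46  0.49  0.28  1.58 -0.14  1.11 -1.14]
lin [-0.862   0.3341  0.0331] dr [-0.21  0.57 -1.96]
```

Emit:
drive_tool(
  commands=[
    {"linear": [-0.044,0.044,0],"dr": [0,0,-1],"jaw": 1},
    {"linear": [-0.044,0.044,0],"dr": [0,0,-1],"jaw": 1},
    {"linear": [-0.044,0.044,0],"dr": [0,0,0],"jaw": 1},
    {"linear": [-0.044,0.044,0],"dr": [0,0,0],"jaw": 1},
    {"linear": [-0.044,0.044,0],"dr": [0,0,0],"jaw": 1},
    {"linear": [-0.044,0.044,0],"dr": [0,0,0],"jaw": 1},
    {"linear": [-0.044,0.03,0],"dr": [0,0,0],"jaw": 1},
    {"linear": [-0.055,0,0],"dr": [0,0,0],"jaw": 1},
  ],
)

```text
clock: 2.1
tcp_pos: [0.5756, 0.2704, 0.2249]
orientation: [2.12, 2.314, -0.017]
contact_force: [0.6, -0.1, -0.4]
grip_width: 0.0
```

```bash
python3 -c "
from h import *
rel((.6,-.241,.2))"
```

```text
t 2.1 tcp [0.5756 0.2704 0.2249] F [ 0.6 -0.1 -0.4] w 0.0 j [-0.81  0.44  0.37  1.67 -0.17  1.07 -0.3 ]
lin [-0.5114 -0.0201  0.0298] dr [-0.32  0.55  2.65]
```

Emit:
drive_tool(
  commands=[
    {"linear": [-0.06,-0.002,0],"dr": [0,0,1.3],"jaw": 1},
    {"linear": [-0.06,0,0],"dr": [0,0,1.3],"jaw": 1},
    {"linear": [-0.06,0,0],"dr": [0,0,0],"jaw": 1},
    {"linear": [-0.06,0,0],"dr": [0,0,0],"jaw": 1},
    {"linear": [-0.06,0,0],"dr": [0,0,0],"jaw": 1},
    {"linear": [-0.06,0,0],"dr": [0,0,0],"jaw": 1},
    {"linear": [-0.06,0,0],"dr": [0,0,0],"jaw": 1},
    {"linear": [-0.06,0,0],"dr": [0,0,0],"jaw": 1},
  ],
)

```text
clock: 3.1
tcp_pos: [0.6034, -0.2236, 0.2292]
orientation: [2.136, 2.3, -0.015]
contact_force: [1.6, 0.6, 0.9]
grip_width: 0.0001
```

```bash
python3 -c "
from h import *
rel((.6,-.241,.18))"
```

```text
t 3.1 tcp [ 0.6034 -0.2236  0.2292] F [1.6 0.6 0.9] w 0.0001 j [-0.1   0.46  0.49  1.66 -0.23  1.08  0.53]
lin [-0.0166 -0.0045  0.0494] dr [-0.28  0.52  1.89]
```

Emit:
drive_tool(
  commands=[
    {"linear": [-0.017,-0.0045,0.025],"dr": [-0.3,0.5,1.9],"jaw": 1},
    {"linear": [0,0,0.023],"dr": [0,0,0],"jaw": 1},
    {"linear": [0,0,0],"dr": [0,0,0],"jaw": 1},
  ],
)

```text
clock: 3.48
tcp_pos: [0.5979, -0.2502, 0.1805]
orientation: [2.175, 2.263, -0.004]
contact_force: [0.2, 0.3, 0.4]
grip_width: -0.0004
```

```bash
python3 -c "
from h import *
rel((.6,-.241,.152))
for n in('side','top'): cv2.imwrite(f'pics/{n}1.png',cv2.resize(viewer.grab_frame(n)[100:300,220:480,::-1],None,fx=3,fy=3))"
```

```text
t 3.475 tcp [ 0.5979 -0.2502  0.1805] F [0.2 0.3 0.4] w -0.0004 j [-0.05  0.52  0.48  1.7  -0.27  0.99  0.57]
lin [0.0093 0.0024 0.0285] dr [ 0.01  0.21 -0.07]
```

View pics/side1.png

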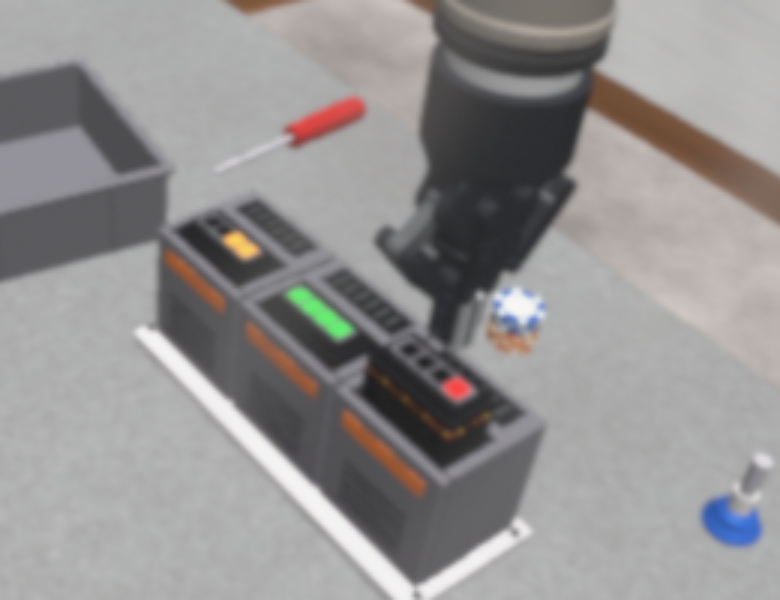

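View pics/top1.png

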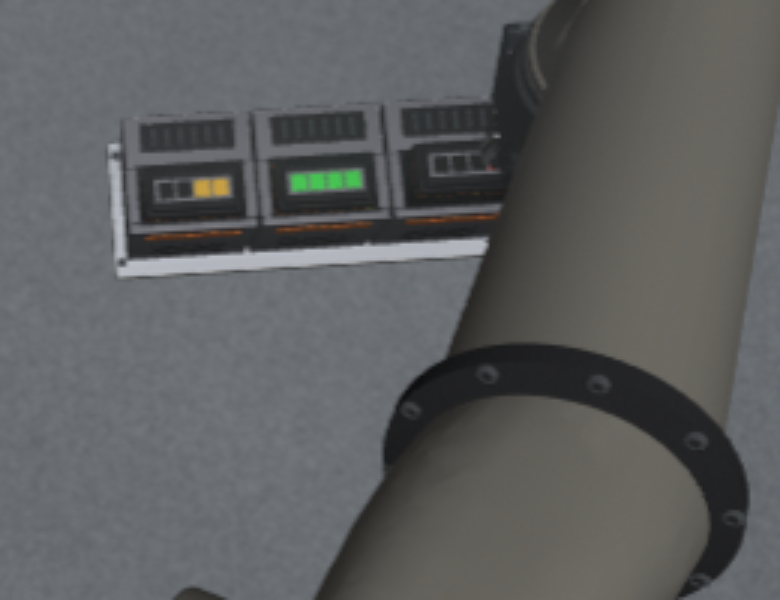

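Emit:
drive_tool(
  commands=[
    {"linear": [0.009,0.0024,0.012],"dr": [0,0.2,0],"jaw": 1},
    {"linear": [0,0,0.006],"dr": [0,0,0],"jaw": 1},
    {"linear": [0,0,0],"dr": [0,0,0],"jaw": 1},
  ],
)

```text
clock: 3.95
tcp_pos: [0.6033, -0.2389, 0.1653]
orientation: [2.168, 2.266, 0.007]
contact_force: [0.0, -0.1, -0.4]
grip_width: -0.0001
```

```bash
python3 -c "
from h import *
rel((.6,-.241,.150))
print(proj('side',monitor.get_obs()['tcp_pos']))
for n in('side',): cv2.imwrite(f'pics/{n}2.png',cv2.resize(viewer.grab_frame(n)[180:280,310:440,::-1],None,fx=5,fy=5))"
```

```text
t 3.95 tcp [ 0.6033 -0.2389  0.1653] F [ 0.  -0.1 -0.4] w -0.0001 j [-0.05  0.53  0.47  1.71 -0.29  0.96  0.57]
lin [-0.002  -0.0035  0.0153] dr [0.39 0.06 0.19]
[366.26826599 214.17425375]
```

View pics/side2.png

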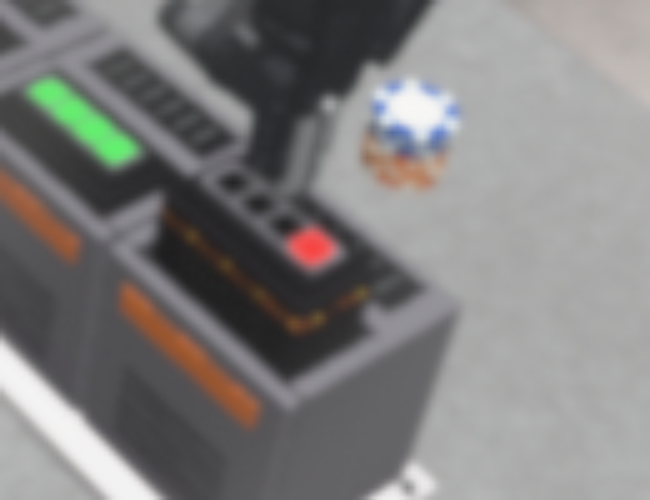

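Emit:
drive_tool(
  commands=[
    {"linear": [-0.002,-0.0035,0.004],"dr": [0.3,0,0],"jaw": 1},
    {"linear": [0,0,0.004],"dr": [0,0,0],"jaw": 1},
    {"linear": [0,0,0.004],"dr": [0,0,0],"jaw": 1},
    {"linear": [0,0,0.004],"dr": [0,0,0],"jaw": 1},
  ],
)

```text
clock: 4.5
tcp_pos: [0.6002, -0.2416, 0.1492]
orientation: [2.17, 2.268, 0.001]
contact_force: [0.4, 0.3, 2.7]
grip_width: 0.0003
```

Emit:
drive_tool(
  commands=[
    {"linear": [0,0,0.004],"dr": [0,0,0],"jaw": 1},
    {"linear": [0,0,0.004],"dr": [0,0,0],"jaw": 1},
  ],
)

```text
clock: 4.75
tcp_pos: [0.6003, -0.2417, 0.1412]
orientation: [2.17, 2.268, 0.002]
contact_force: [-1.3, 1.3, 3.2]
grip_width: -0.0003
```

```bash
python3 -c "
from h import *
rel((.6,-.241,.1146))"
```

```text
t 4.75 tcp [ 0.6003 -0.2417  0.1412] F [-1.3  1.3  3.2] w -0.0003 j [-0.04  0.56  0.46  1.73 -0.3   0.92  0.59]
lin [ 0.0007 -0.0003  0.0266] dr [0.17 0.07 0.17]
```

Contact at z≈0.149 as expected, force 3 N. Continue down.

Emit:
drive_tool(
  commands=[
    {"linear": [0,0,0.004],"dr": [0,0,0],"jaw": 1},
    {"linear": [0,0,0.004],"dr": [0,0,0],"jaw": 1},
    {"linear": [0,0,0.004],"dr": [0,0,0],"jaw": 1},
    {"linear": [0,0,0.004],"dr": [0,0,0],"jaw": 1},
    {"linear": [0,0,0.004],"dr": [0,0,0],"jaw": 1},
  ],
)

```text
clock: 5.38
tcp_pos: [0.6004, -0.2417, 0.1205]
orientation: [2.17, 2.268, 0.003]
contact_force: [-2.5, 1.5, 5.7]
grip_width: -0.0
```

Emit:
drive_tool(
  commands=[
    {"linear": [0,0,0.003],"dr": [0,0,0],"jaw": 1},
  ],
)

```text
clock: 5.5
tcp_pos: [0.6004, -0.2417, 0.1173]
orientation: [2.17, 2.268, 0.003]
contact_force: [-1.8, 1.1, 5.6]
grip_width: 0.0001
```

Emit:
drive_tool(
  commands=[
    {"linear": [0,0,0.003],"dr": [0,0,0],"jaw": 1},
  ],
)

```text
clock: 5.62
tcp_pos: [0.6007, -0.2418, 0.1149]
orientation: [2.17, 2.267, 0.003]
contact_force: [-5.2, 1.3, 16.7]
grip_width: 0.0
```

Emit:
drive_tool(
  commands=[
    {"linear": [0,0,0.0015],"dr": [0,0,0],"jaw": 1},
  ],
)

```text
clock: 5.75
tcp_pos: [0.6012, -0.242, 0.1148]
orientation: [2.169, 2.267, 0.005]
contact_force: [-4.6, 3.4, 19.4]
grip_width: 0.0002
```

Emit:
drive_tool(
  commands=[
    {"linear": [0,0,-0.004],"dr": [0,0,0],"jaw": 1},
    {"linear": [0,0,-0.004],"dr": [0,0,0],"jaw": 1},
    {"linear": [0,0,-0.004],"dr": [0,0,0],"jaw": 1},
    {"linear": [0,0,-0.004],"dr": [0,0,0],"jaw": 1},
  ],
)

```text
clock: 6.25
tcp_pos: [0.6008, -0.2419, 0.13]
orientation: [2.17, 2.267, 0.004]
contact_force: [0.6, -0.3, 0.1]
grip_width: -0.0
```

```bash
python3 -c "
from h import *
rel((.596,-.1445,.16))
for n in('side',): cv2.imwrite(f'pics/{n}3.png',cv2.resize(viewer.grab_frame(n)[180:280,310:440,::-1],None,fx=5,fy=5))"
```

```text
t 6.25 tcp [ 0.6008 -0.2419  0.13  ] F [ 0.6 -0.3  0.1] w -0.0 j [-0.04  0.57  0.45  1.74 -0.31  0.9   0.59]
lin [ 0.0975 -0.0004 -0.0301] dr [0.24 0.05 0.16]
```

View pics/side3.png

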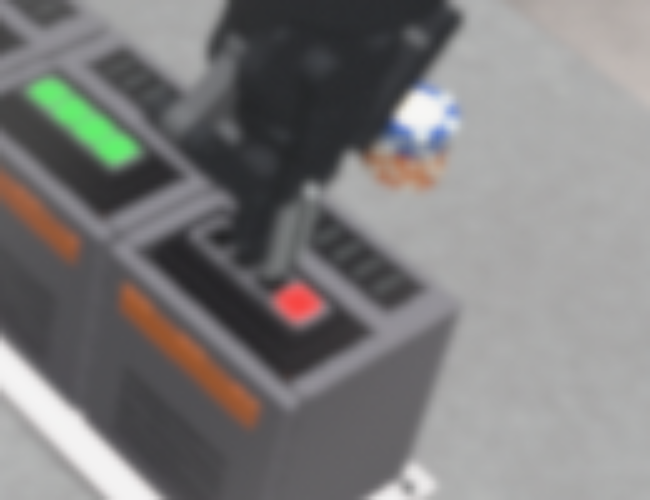

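The flat pack now sits latched low: the red bar is at about crop (300,303), and the tool shows 0.1 N. Next, raise and shift to the full pack.

Emit:
drive_tool(
  commands=[
    {"linear": [0,0,-0.03],"dr": [0,0,0],"jaw": 1},
    {"linear": [0.03,0,0],"dr": [0,0,0],"jaw": 1},
    {"linear": [0.03,0,0],"dr": [0,0,0],"jaw": 1},
    {"linear": [0.025,0,0],"dr": [0,0,0],"jaw": 1},
    {"linear": [0,0,0],"dr": [0,0,0],"jaw": 1},
  ],
)

```text
clock: 6.92
tcp_pos: [0.5972, -0.1555, 0.161]
orientation: [2.17, 2.265, 0.004]
contact_force: [0.6, -0.0, -0.1]
grip_width: 0.0004
```

```bash
python3 -c "
from h import *
rel((.596,-.1445,.13))"
```

```text
t 6.925 tcp [ 0.5972 -0.1555  0.161 ] F [ 0.6 -0.  -0.1] w 0.0004 j [-0.19  0.49  0.47  1.8  -0.27  0.92  0.43]
lin [ 0.0111 -0.0009  0.031 ] dr [0.3 0.1 0.1]
```

Emit:
drive_tool(
  commands=[
    {"linear": [0.011,-0.001,0],"dr": [0.2,0.1,0.1],"jaw": 1},
    {"linear": [0,0,0.015],"dr": [0,0,0],"jaw": 1},
    {"linear": [0,0,0.01],"dr": [0,0,0],"jaw": 1},
    {"linear": [0,0,0],"dr": [0,0,0],"jaw": 1},
  ],
)

```text
clock: 7.42
tcp_pos: [0.5949, -0.1472, 0.1337]
orientation: [2.179, 2.261, -0.001]
contact_force: [0.4, 0.1, -0.0]
grip_width: -0.0
```

```bash
python3 -c "
from h import *
rel((.596,-.1445,.122))"
```

```text
t 7.425 tcp [ 0.5949 -0.1472  0.1337] F [ 0.4  0.1 -0. ] w -0.0 j [-0.2   0.52  0.46  1.82 -0.29  0.87  0.43]
lin [0.0027 0.0011 0.0117] dr [ 0.02  0.09 -0.22]
```

Emit:
drive_tool(
  commands=[
    {"linear": [0.0027,0.001,0.004],"dr": [0,0,0],"jaw": 1},
    {"linear": [0,0,0.004],"dr": [0,0,0],"jaw": 1},
    {"linear": [0,0,0.004],"dr": [0,0,0],"jaw": 1},
    {"linear": [0,0,0.003],"dr": [0,0,0],"jaw": 1},
  ],
)

```text
clock: 7.92
tcp_pos: [0.5963, -0.1455, 0.1186]
orientation: [2.18, 2.259, -0.001]
contact_force: [-2.3, 0.3, 7.3]
grip_width: 0.0001
```

Emit:
drive_tool(
  commands=[
    {"linear": [0,0,0.003],"dr": [0,0,0],"jaw": 1},
  ],
)

```text
clock: 8.05
tcp_pos: [0.5965, -0.1456, 0.1162]
orientation: [2.18, 2.259, 0.0]
contact_force: [-3.1, 0.6, 8.8]
grip_width: 0.0
```

Emit:
drive_tool(
  commands=[
    {"linear": [0,0,0.0025],"dr": [0,0,0],"jaw": 1},
  ],
)

```text
clock: 8.18
tcp_pos: [0.5967, -0.1456, 0.1147]
orientation: [2.18, 2.259, 0.001]
contact_force: [-5.5, 2.1, 22.1]
grip_width: 0.0001
```

On the stop (22 N). Raise slowly, letting it follow.

Emit:
drive_tool(
  commands=[
    {"linear": [0,0,0.001],"dr": [0,0,0],"jaw": 1},
    {"linear": [0,0,-0.004],"dr": [0,0,0],"jaw": 1},
    {"linear": [0,0,-0.005],"dr": [0,0,0],"jaw": 1},
    {"linear": [0,0,-0.005],"dr": [0,0,0],"jaw": 1},
    {"linear": [0,0,-0.005],"dr": [0,0,0],"jaw": 1},
    {"linear": [0,0,-0.005],"dr": [0,0,0],"jaw": 1},
    {"linear": [0,0,-0.005],"dr": [0,0,0],"jaw": 1},
  ],
)

```text
clock: 9.05
tcp_pos: [0.5969, -0.1455, 0.1456]
orientation: [2.18, 2.259, 0.004]
contact_force: [0.6, 0.7, 0.1]
grip_width: 0.0001
```

Emit:
drive_tool(
  commands=[
    {"linear": [0,0,-0.005],"dr": [0,0,0],"jaw": 1},
    {"linear": [0,0,-0.005],"dr": [0,0,0],"jaw": 1},
    {"linear": [0,0,-0.02],"dr": [0,0,0],"jaw": 1},
    {"linear": [0,0,-0.02],"dr": [0,0,0],"jaw": 0},
    {"linear": [0,0,-0.01],"dr": [0,0,0],"jaw": 0},
    {"linear": [0,0,0],"dr": [0,0,0],"jaw": 0},
    {"linear": [0,0,0],"dr": [0,0,0],"jaw": 0},
  ],
)

```text
clock: 9.93
tcp_pos: [0.5965, -0.1453, 0.2072]
orientation: [2.18, 2.259, 0.003]
contact_force: [-0.1, 0.1, -0.7]
grip_width: 0.0721
```

```bash
python3 -c "
from h import *
rel((.596,-.1445,.122))
for n in('side','top'): cv2.imwrite(f'pics/{n}4.png',cv2.resize(viewer.grab_frame(n)[130:280,250:440,::-1],None,fx=4,fy=4))"
```

```text
t 9.925 tcp [ 0.5965 -0.1453  0.2072] F [-0.1  0.1 -0.7] w 0.0721 j [-0.23  0.43  0.49  1.76 -0.24  1.01  0.39]
lin [ 0.0009 -0.0007  0.0852] dr [ 0.17  0.04 -0.31]
```

View pics/side4.png

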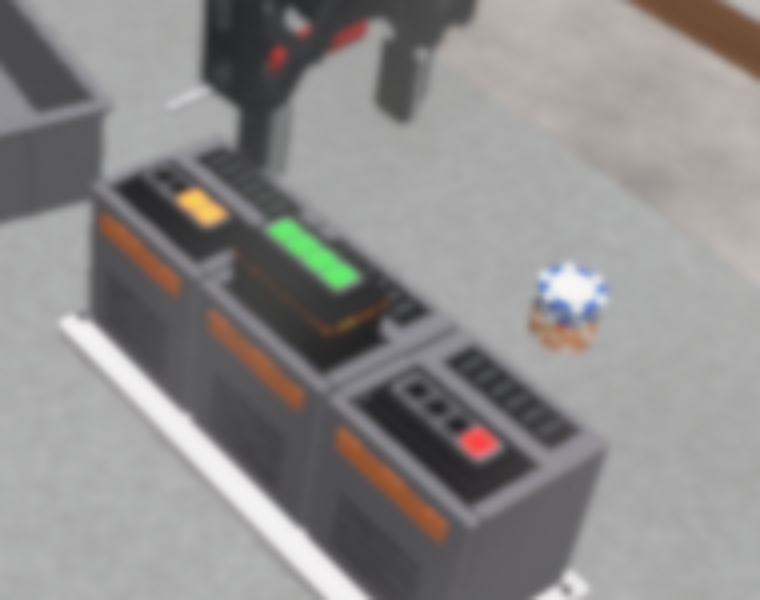

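View pics/top4.png

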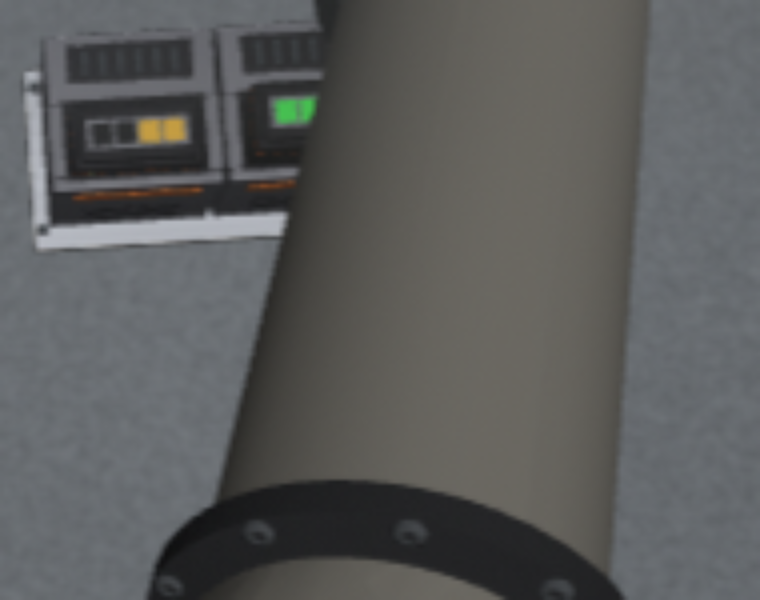

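Emit:
drive_tool(
  commands=[
    {"linear": [0.001,-0.0007,0.03],"dr": [0.2,0,-0.3],"jaw": 0},
    {"linear": [0,0,0.03],"dr": [0,0,0],"jaw": 0},
    {"linear": [0,0,0.015],"dr": [0,0,0],"jaw": 0},
    {"linear": [0,0,0.005],"dr": [0,0,0],"jaw": 0},
    {"linear": [0,0,0],"dr": [0,0,0],"jaw": 0},
  ],
)

```text
clock: 10.65
tcp_pos: [0.5959, -0.1445, 0.1242]
orientation: [-2.175, -2.266, 0.003]
contact_force: [-0.8, 1.0, 0.5]
grip_width: 0.0855
```

```bash
python3 -c "
from h import *
rel((.596,-.1445,.116))
for n in('side',): cv2.imwrite(f'pics/{n}5.png',cv2.resize(viewer.grab_frame(n)[130:280,250:440,::-1],None,fx=4,fy=4))"
```

```text
t 10.65 tcp [ 0.5959 -0.1445  0.1242] F [-0.8  1.   0.5] w 0.0855 j [-0.2   0.53  0.45  1.83 -0.29  0.85  0.44]
lin [-0.      0.0001  0.0082] dr [-0.08  0.05  0.01]
```

View pics/side5.png

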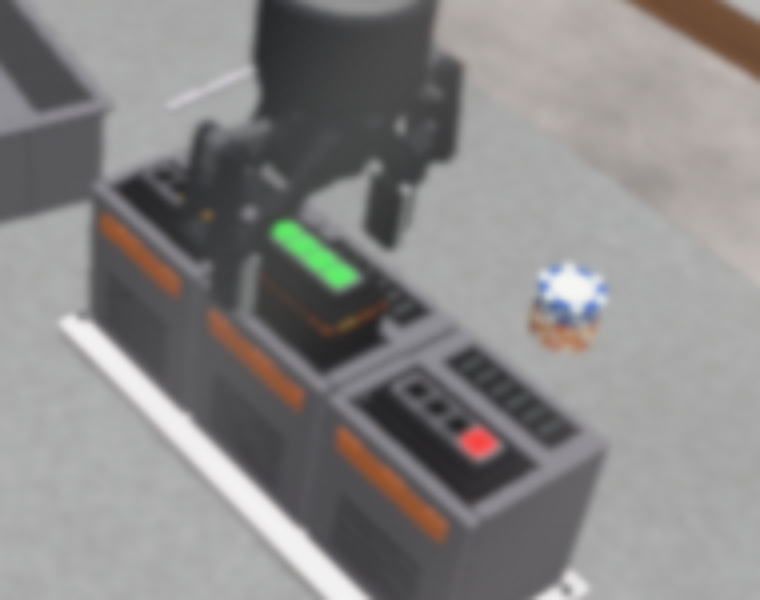

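Emit:
drive_tool(
  commands=[
    {"linear": [0,0,0.005],"dr": [0,0,0],"jaw": 0},
    {"linear": [0,0,0.003],"dr": [0,0,0],"jaw": 0},
    {"linear": [0,0,0],"dr": [0,0,0],"jaw": 0.3},
    {"linear": [0,0,0],"dr": [0,0,0],"jaw": 1},
    {"linear": [0,0,0],"dr": [0,0,0],"jaw": 1},
    {"linear": [0,0,0],"dr": [0,0,0],"jaw": 1},
  ],
  force=60,
)

```text
clock: 11.45
tcp_pos: [0.5973, -0.1449, 0.1184]
orientation: [2.174, 2.265, 0.002]
contact_force: [-0.8, 0.7, 1.8]
grip_width: 0.0366
```

Emit:
drive_tool(
  commands=[
    {"linear": [0,0,0],"dr": [0,0,0],"jaw": 1},
    {"linear": [0,0,0],"dr": [0,0,0],"jaw": 1},
    {"linear": [0,0,-0.005],"dr": [0,0,0],"jaw": 1},
    {"linear": [0,0,-0.01],"dr": [0,0,0],"jaw": 1},
    {"linear": [0,0,-0.01],"dr": [0,0,0],"jaw": 1},
  ],
)

```text
clock: 12.08
tcp_pos: [0.5961, -0.1445, 0.1434]
orientation: [2.175, 2.266, -0.001]
contact_force: [-0.1, 0.6, -3.3]
grip_width: 0.0368
```

```bash
python3 -c "
from h import *
rel((.596,-.1445,.22))
for n in('side',): cv2.imwrite(f'pics/{n}6.png',cv2.resize(viewer.grab_frame(n)[130:280,250:440,::-1],None,fx=4,fy=4))"
```

```text
t 12.075 tcp [ 0.5961 -0.1445  0.1434] F [-0.1  0.6 -3.3] w 0.0368 j [-0.21  0.5   0.46  1.81 -0.28  0.89  0.42]
lin [-0.0001 -0.0001 -0.0766] dr [-0.03  0.05  0.  ]
```

View pics/side6.png

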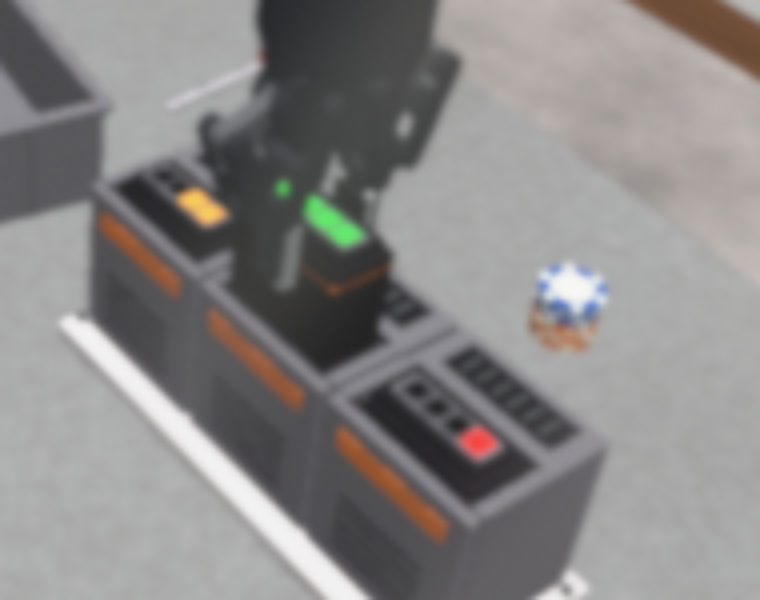

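Emit:
drive_tool(
  commands=[
    {"linear": [0,0,-0.025],"dr": [0,0,0],"jaw": 1},
    {"linear": [0,0,-0.03],"dr": [0,0,0],"jaw": 1},
    {"linear": [0,0,-0.03],"dr": [0,0,0],"jaw": 1},
    {"linear": [0,0,-0.015],"dr": [0,0,0],"jaw": 1},
    {"linear": [0.02,0,0],"dr": [0,0,0],"jaw": 1},
    {"linear": [0.03,-0.005,0],"dr": [0,0,0],"jaw": 1},
    {"linear": [0.04,-0.01,0],"dr": [0,0,0],"jaw": 1},
    {"linear": [0.04,-0.01,0],"dr": [0,0,0],"jaw": 1},
  ],
)

```text
clock: 13.12
tcp_pos: [0.5639, -0.0106, 0.2446]
orientation: [-2.18, -2.262, 0.003]
contact_force: [0.8, 0.6, -3.1]
grip_width: 0.0369
```

Emit:
drive_tool(
  commands=[
    {"linear": [0.04,-0.01,0],"dr": [0,0,0],"jaw": 1},
    {"linear": [0.04,-0.01,0],"dr": [0,0,0],"jaw": 1},
    {"linear": [0.04,-0.01,0],"dr": [0,0,0],"jaw": 1},
    {"linear": [0.04,-0.01,0],"dr": [0,0,0],"jaw": 1},
    {"linear": [0.03,-0.005,0],"dr": [0,0,0],"jaw": 1},
    {"linear": [0.015,0,0],"dr": [0,0,0],"jaw": 1},
    {"linear": [0,0,0],"dr": [0,0,0],"jaw": 1},
  ],
)

```text
clock: 14.0
tcp_pos: [0.4971, 0.2113, 0.2352]
orientation: [-2.153, -2.274, 0.022]
contact_force: [-0.2, -0.4, -2.9]
grip_width: 0.0371
```

```bash
python3 -c "
from h import *
rel((.5036,.2246,.15))"
```

```text
t 14.0 tcp [0.4971 0.2113 0.2352] F [-0.2 -0.4 -2.9] w 0.0371 j [-0.82  0.27  0.37  1.88 -0.12  1.03 -0.35]
lin [0.0131 0.0086 0.085 ] dr [-0.98  0.14  0.77]
```

Emit:
drive_tool(
  commands=[
    {"linear": [0.013,0.009,0.02],"dr": [-0.9,0.1,0.7],"jaw": 1},
    {"linear": [0,0,0.03],"dr": [0,0,0],"jaw": 1},
    {"linear": [0,0,0.03],"dr": [0,0,0],"jaw": 1},
    {"linear": [0,0,0.03],"dr": [0,0,0],"jaw": 1},
    {"linear": [0,0,0.02],"dr": [0,0,0],"jaw": 1},
    {"linear": [0,0,0],"dr": [0,0,0],"jaw": 1},
  ],
)

```text
clock: 14.75
tcp_pos: [0.5082, 0.2146, 0.1006]
orientation: [2.186, 2.251, -0.007]
contact_force: [0.5, 0.2, -2.4]
grip_width: 0.0368
```

```bash
python3 -c "
from h import *
rel((.5036,.2246,.054))
for n in('side',): cv2.imwrite(f'pics/{n}7.png',cv2.resize(viewer.grab_frame(n)[50:230,100:340,::-1],None,fx=3,fy=3))"
```

```text
t 14.75 tcp [0.5082 0.2146 0.1006] F [ 0.5  0.2 -2.4] w 0.0368 j [-0.77  0.46  0.32  1.98 -0.2   0.74 -0.3 ]
lin [ 0.0104 -0.0043  0.0466] dr [-0.01  0.34 -0.68]
```

View pics/side7.png

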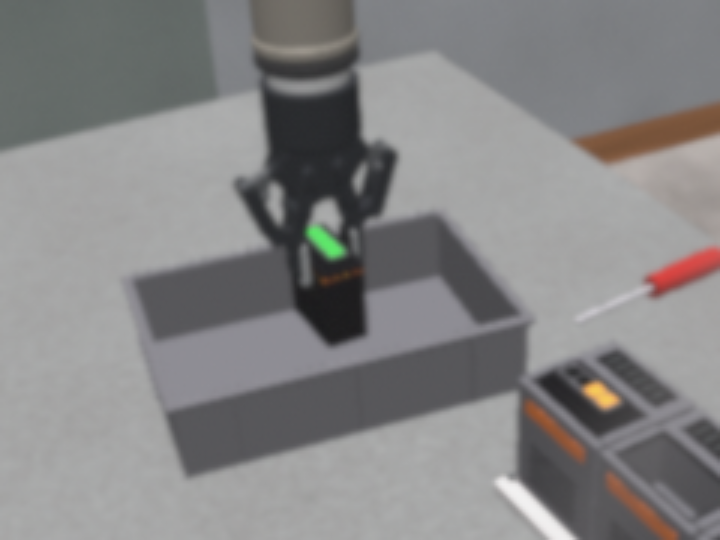

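The pack, with green bars at about crop (327,242), is held upright inside the tote walls. The full bay is empty. Lower slowly.

Emit:
drive_tool(
  commands=[
    {"linear": [0.01,-0.004,0.01],"dr": [0,0.3,-0.6],"jaw": 1},
    {"linear": [0,0,0.01],"dr": [0,0,0],"jaw": 1},
    {"linear": [0,0,0.01],"dr": [0,0,0],"jaw": 1},
    {"linear": [0,0,0.006],"dr": [0,0,0],"jaw": 1},
    {"linear": [0,0,0.003],"dr": [0,0,0],"jaw": 1},
    {"linear": [0,0,0],"dr": [0,0,0],"jaw": 1},
  ],
)

```text
clock: 15.55
tcp_pos: [0.5062, 0.2257, 0.0621]
orientation: [2.176, 2.264, 0.008]
contact_force: [-0.2, 0.6, -2.9]
grip_width: 0.0374
```

Emit:
drive_tool(
  commands=[
    {"linear": [0,0,0.002],"dr": [0,0,0],"jaw": 1},
    {"linear": [0,0,0.002],"dr": [0,0,0],"jaw": 1},
  ],
)

```text
clock: 15.8
tcp_pos: [0.5067, 0.2259, 0.0584]
orientation: [2.176, 2.263, 0.01]
contact_force: [0.1, -1.1, -2.2]
grip_width: 0.0369
```

Emit:
drive_tool(
  commands=[
    {"linear": [0,0,0.002],"dr": [0.5,0,0],"jaw": 1},
    {"linear": [0,0,0.0015],"dr": [0,0,0],"jaw": 1},
  ],
)

```text
clock: 16.05
tcp_pos: [0.5069, 0.226, 0.0548]
orientation: [-2.174, -2.262, 0.0]
contact_force: [0.1, -0.5, -2.4]
grip_width: 0.037
```

Emit:
drive_tool(
  commands=[
    {"linear": [0,0,0.0015],"dr": [0,0,0],"jaw": 1},
  ],
)

```text
clock: 16.18
tcp_pos: [0.5069, 0.2261, 0.0534]
orientation: [-2.174, -2.262, -0.0]
contact_force: [-4.3, -0.7, 14.2]
grip_width: 0.0371
```

Emit:
drive_tool(
  commands=[
    {"linear": [0,0,0.0015],"dr": [0,0,0],"jaw": 1},
  ],
)

```text
clock: 16.3
tcp_pos: [0.5069, 0.2262, 0.0534]
orientation: [-2.173, -2.261, 0.0]
contact_force: [-8.9, -3.3, 26.4]
grip_width: 0.0369
```

Touchdown at exactly the expected height. Relieve slightly, then open.

Emit:
drive_tool(
  commands=[
    {"linear": [0,0,-0.001],"dr": [0,0,0],"jaw": 1},
    {"linear": [0,0,0],"dr": [0,0,0],"jaw": 0},
    {"linear": [0,0,0],"dr": [0,0,0],"jaw": 0},
    {"linear": [0,0,0],"dr": [0,0,0],"jaw": 0},
    {"linear": [0,0,0],"dr": [0,0,0],"jaw": 0},
    {"linear": [0,0,0],"dr": [0,0,0],"jaw": 0},
  ],
)

```text
clock: 17.05
tcp_pos: [0.508, 0.2267, 0.0551]
orientation: [-2.174, -2.261, -0.004]
contact_force: [0.4, -0.4, 0.4]
grip_width: 0.0854
```

Emit:
drive_tool(
  commands=[
    {"linear": [0,0,-0.015],"dr": [0,0,0],"jaw": 0},
    {"linear": [0,0,-0.03],"dr": [0,0,0],"jaw": 0},
    {"linear": [0,0,-0.04],"dr": [0,0,0],"jaw": 0},
    {"linear": [0,0,-0.05],"dr": [0,0,0],"jaw": 0},
    {"linear": [0,0,-0.03],"dr": [0,0,0],"jaw": 0},
    {"linear": [0,0,0],"dr": [0,0,0],"jaw": 0},
    {"linear": [0,0,0],"dr": [0,0,0],"jaw": 0},
  ],
)

```text
clock: 17.92
tcp_pos: [0.5084, 0.2252, 0.23]
orientation: [-2.176, -2.26, -0.008]
contact_force: [-0.3, 0.2, -0.1]
grip_width: 0.0857
```

```bash
python3 -c "
from h import *
rel((.5036,.2246,.054))
for n in('side','top'):
  im=viewer.grab_frame(n)[:,:,::-1]; cv2.imwrite(f'pics/{n}8raw.png',im); cv2.imwrite(f'pics/{n}8.png',cv2.resize(im[50:300,100:420],None,fx=2.4,fy=2.4))"
```

```text
t 17.925 tcp [0.5084 0.2252 0.23  ] F [-0.3  0.2 -0.1] w 0.0857 j [-0.83  0.29  0.37  1.87 -0.13  1.   -0.36]
lin [-0.0015 -0.0049  0.176 ] dr [ 0.03 -0.37 -0.17]
```

View pics/side8.png

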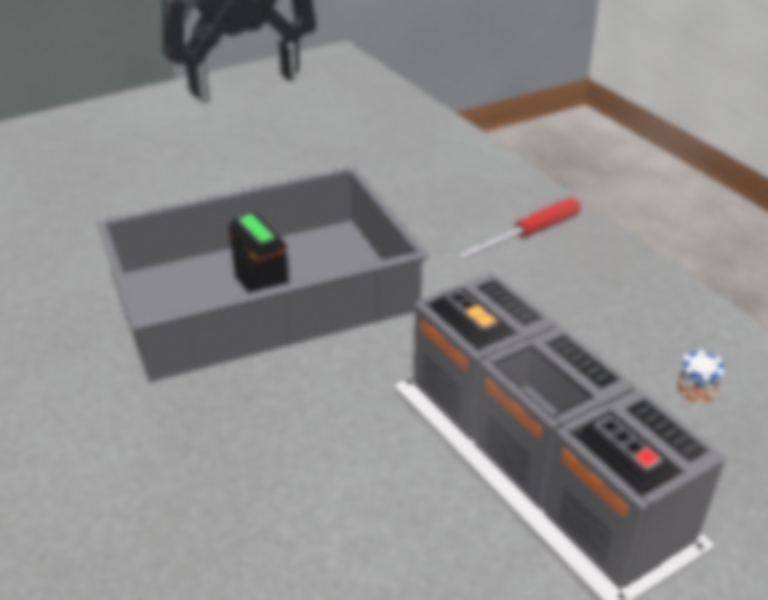

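View pics/top8.png

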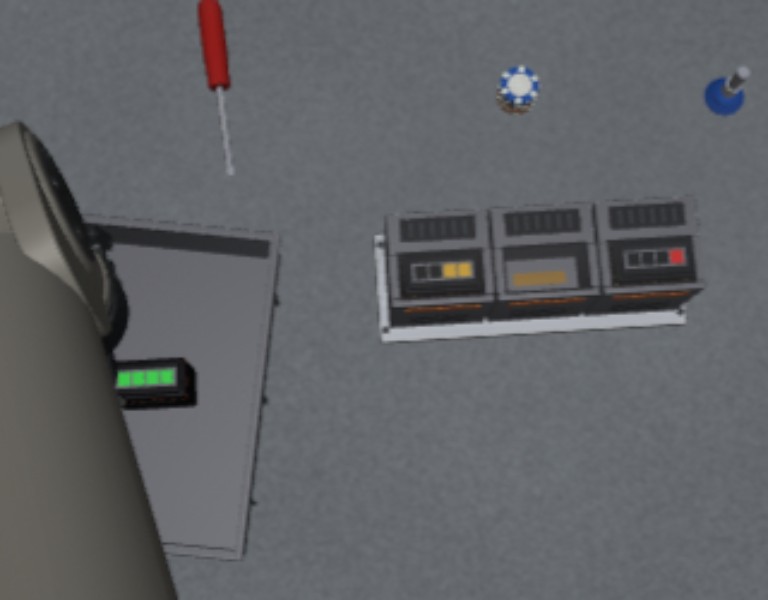

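Run:
```python
from h import *
for c,lo,hi in(('red',0,6),('amber',12,28)):
    r={}
    for n in('side','top'):
        im=cv2.imread(f'pics/{n}8raw.png'); m=cv2.inRange(cv2.cvtColor(im,cv2.COLOR_BGR2HSV),(lo,150,140),(hi,255,255)); m[:130]=0; m[:,:270]=0
        if n=='top': m[170:]=0
        M=cv2.moments(m,True); r[n]=(M['m10']/M['m00'],M['m01']/M['m00'])
    print(c,r,tri(r['side'],r['top']))
from bench import job
job.hand_in()
```

```text
red {'side': (336.05594405594405, 159.15384615384616), 'top': (381.52941176470586, 156.35294117647058)} (array([ 0.5537735 , -0.20902065,  0.28151245]), np.float64(0.017305718403279824))
amber {'side': (299.14285714285717, 180.60714285714286), 'top': (290.34375, 162.1875)} (array([ 0.59138107, -0.06063454,  0.12406506]), np.float64(0.0022531257590078673))
the job is handed in; nothing more can be done
```

The job is handed in, at about 18 s on the clock; no verdict was reported.

- **Flat pack:** I pressed it to its stop. The force reached 19 N with the tool at 0.1148 m, where the stop should be. After release the tool read 0.1 N at 0.130 m, and the last side and top pictures show the pack sitting low in its bay.
- **Full pack:** I pressed it to its stop (22 N), it rose, and I gripped it across x and lifted it out. It touched the tote floor at the expected height. The load peaked at 26 N, after which I released it. The pictures show it upright near the middle of the tote, its bay empty and the gripper clear.
- **Charging pack:** I did not press it. Its amber bars measure 0.124 m high against 0.123 m at the start, about the 0.122 m expected when held.

**Failed check:** my last height measurement of the flat pack's red bar is invalid. The side-view colour mask also caught the red screwdriver, giving a false height of 0.28 m with a 17 mm mismatch between the two views. I handed in from the same script without redoing it, so that the flat pack is latched rests on the press depth, the release force and the pictures.

I also did not measure the full bay's lift plate height directly. That it is up rests on the pack having risen.

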